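Heft two adhesive-remover bottles and uncap the full one

TASK

One of the two white adhesive-remover bottles in the grey holder is full, the other nearly empty: lift by the cap, a centimetre or two inside its pocket, to feel which, and set it back down. Then open the full one: press its red safety cap down, twist it counter-clockwise while pressed, and lift it off. Finish holding the cap upright and still, some 5 to 10 cm above its bottle, which stays standing in its pocket; leave the other bottle shut and everything else where it is.

Things in the scene. Friction and masses are not known exactly. Their poses are not given: they have to be found in the camera images.
- holder: Grey plastic bottle holder, foot 142 x 60 mm, 57 mm high, screwed down (does not move) in one of the two middle cells of the bin table. Two square pockets, 49 mm wide inside and 51 mm deep (wall on the -y side 16 mm lower), 84 mm apart along its own x axis, each with one white opaque bottle. Origin: centre of the underside of the foot, z up.
- pad_1: Black rubber pad, 48 x 48 x 2 mm, fixed on the floor of the holder's pocket at its -x side (42 mm from the holder's centre); the bottle of cap 1 stands on it. Origin: centre of its underside. The bottle is 46 mm square, 100 mm high to the top of its sloping shoulder, loose in the pocket with 1.5 mm of play on each side; the pocket keeps it from turning.
- pad_2: The same pad in the pocket at the holder's +x side, under the bottle of cap 2, which looks just like bottle 1. One of the two bottles (either) is full, 270 to 345 g, the other nearly empty, 48 to 72 g; each carries a 35 g cap besides.
- cap_1_mid (a point): Centre of the red ribbed safety cap on the bottle in the -x pocket: 42 mm diameter, 28 mm high; z up along its axis. When shut this point is 125 mm above the origin of pad 1, the cap's rim 9 mm above the bottle's shoulder. Hidden bayonet lugs and a spring (about 4 N) keep a shut cap from turning (5 degrees of play) and from lifting off, so that it carries the bottle.
- cap_2_mid (a point): Centre of the same cap on the bottle in the +x pocket. To open either: press the cap down 4 to 5 mm (about 10 N; 5 mm is the end of its travel) and, keeping it pressed, turn it counter-clockwise seen from above; from about 60 degrees it is free, at about 90 comes a stop (aim for 75); then it lifts straight off the neck, which reaches 17 mm up into it.
- tape: Roll of brown tape, 74 mm diameter, 25 mm high, with a thinner roll lying on it, loose in the other of these cells; leave alone. Origin: centre of its underside.
- cutter: Red and black cutter, 69 x 125 x 20 mm, lying loose in a cell at the far right; leave alone. Origin: centre of its underside.
- cutter_carton: Open carton of cutters, 168 x 78 x 116 mm, standing loose in the back row of cells; leave alone. Origin: centre of its underside.

How it is judged:
On the way, in this order (a step that is already met when the one before it is completed fails the run):
1. a bottle is lifted by its cap, at least 5 mm clear of its pad (((z of cap_1_mid in the frame of pad_1 above 0.13 m and contact force between pad_1 and anything else below 0.1 N) or (z of cap_2_mid in the frame of pad_2 above 0.13 m and contact force between pad_2 and anything else below 0.1 N))), for 0.2 s.
2. that bottle is set back down, and a cap is pressed down at least 2.5 mm against its spring with the bottle standing on its pad (((z of cap_1_mid in the frame of pad_1 below 0.1225 m and contact force between pad_1 and anything else above 3 N) or (z of cap_2_mid in the frame of pad_2 below 0.1225 m and contact force between pad_2 and anything else above 3 N))), for 0.1 s.
At the end, for the whole second after the job is handed in: The full bottle's cap is in the fingers, still, within 20 degrees of upright, 30 to 150 mm above its shut height and within 30 mm sideways of its pad; that bottle alone rests on its pad (over 1.6 N); the other cap is still shut (height +2.5/-4 mm, 8 mm sideways), its bottle on its pad (((z of cap_1_mid in the frame of pad_1 between 0.155 and 0.275 m and horizontal distance between cap_1_mid and pad_1 below 0.03 m and angle between cap_1_mid's own z axis and vertical below 0.35 rad and contact force between the fingers and cap_1 above 1 N and linear speed of cap_1 below 0.03 m/s and contact force between pad_1 and anything else above 1.6 N and z of cap_2_mid in the frame of pad_2 between 0.121 and 0.1275 m and horizontal distance between cap_2_mid and pad_2 below 0.008 m and contact force between pad_2 and anything else above 0.25 N) or (z of cap_2_mid in the frame of pad_2 between 0.155 and 0.275 m and horizontal distance between cap_2_mid and pad_2 below 0.03 m and angle between cap_2_mid's own z axis and vertical below 0.35 rad and contact force between the fingers and cap_2 above 1 N and linear speed of cap_2 below 0.03 m/s and contact force between pad_2 and anything else above 1.6 N and z of cap_1_mid in the frame of pad_1 between 0.121 and 0.1275 m and horizontal distance between cap_1_mid and pad_1 below 0.008 m and contact force between pad_1 and anything else above 0.25 N))); the arm keeps its last pose, push and grip.
It fails at once if the carton of cutters is moved more than 3 cm (distance of cutter_carton from where it was at the start of the episode above 0.03 m).
It fails at once if the tape roll is moved more than 3 cm (distance of tape from where it was at the start of the episode above 0.03 m).
It fails at once if the red cutter is moved more than 3 cm (distance of cutter from where it was at the start of the episode above 0.03 m).
It also fails if it takes over 58 s, if anything falls off the work surface, if the arm or the gripper's body presses on something with over 40 N, if the wrist force passes 120 N, or if a joint passes its speed limit or range.

ROBOT

A 7-joint arm with a two-finger parallel gripper is mounted at the origin on a cart in front of the work surface, level with it; the furniture and walls round the work are solid. World frame = base frame: x ahead of the robot, y to its left, z up, the work surface at z = 0. Lengths are in m, angles in rad, forces in N, time in s.
With the tool pointing down it reaches from about 0.425 to 0.95 m from the base axis. Payload 4.7 kg.
Tool frame: the origin (TCP) lies on the centre line of the jaws, within the pads' length; the fingertips stand robot.nose_length ahead of it and the grasp point (between the pads) lies 8 mm behind it (robot.nose_length is the distance from the TCP to the fingertips, in m); z points along the fingers, y is the line along which they close (so a half turn about z gives the same grasp; the last joint's range is limited). The gripper opens to 85 mm and grips with 20 to 120 N. Pads are 22 mm wide; open, the fingers measure 114 mm over their backs; the gripper's body (76 mm by 85 mm) begins 54 mm behind the grasp point. The pads swing forward as they close: fully open they stand 13 mm farther back than shut.
Start: joints at [1.311, 0.469, -0.049, 1.532, 0.024, 1.141, -0.082], TCP at [0.154, -0.657, 0.242] pointing down, gripper open.
Joint ranges: [-2.59, 2.59], [-0.33, 1.99], [-1.39, 1.29], [0.1, 2.45], [-1.04, 4.18], [0.21, 1.99], [-2.66, 2.66]. Speed limits (rad/s): [2.57, 2.57, 3.14, 3.14, 3.14, 3.14, 3.14].

INTERFACE

Orientations are given as [roll, pitch, yaw] about the fixed x, y, z axes, in that order (R = Rz(yaw) Ry(pitch) Rx(roll)).
In Python, from plant import robot gives the robot as it stands. Calls block until the motion is done:
- robot.goto(position, orientation): joint-space move of the TCP to a pose.
- robot.move_straight(position, vel=0.15, attitude=None, contact_N=None): straight line of the TCP; attitude=None keeps the orientation; vel is the mean speed in m/s. With contact_N (N) it stops when the force on the tool has changed by that much, and returns True; else False.
- robot.move_joints(angles): joint-space move.
- robot.grip(opening, strength=None): opening from 0.0 (shut) to 1.0 (fully open); strength is the grip in N (None keeps the last); returns when the fingers have stopped.
- robot.sleep(seconds).
- robot.inverse_kinematics(position, orientation): joint angles nearest the present ones, or None.
- robot.sense(): the state.
- robot.grab_frame(name): name is "side" or "top"; returns a dict with "image" (384x512x3 uint8, red, green, blue), "range_z" (384x512 float32, m along the optical axis (not along the pixel's ray), 0 where there is no reading), "fx", "fy", "cx", "cy" (pixels), "dist_coeffs" ([k1, k2, p1, p2, k3] as OpenCV has them; the pictures are not rectified), "R" (3x3) and "t" (3): a world point X has camera coordinates R X + t. Camera axes: x right, y down, z forward; pixel columns grow to the right and rows downward; lengths in m; the calibration is good to about 2 mm. A picture is of the moment at which its call begins.
A pose or a line that the arm cannot do raises robot.IKError and nothing moves.
- robot.close_job(): hands the job in; it is judged then, once.
The state is a dict: "t": time; "joint_pos": joint angles; "joint_velocities": joint speeds; "effort": joint torques, N m; "tcp_pos": TCP position; "tcp_rot": TCP orientation; "wrist_force": force on the tool from outside, world axes, zero at the start; "torque": the same for the moment, N m; "opening": opening from 0.0 (shut) to 1.0 (fully open); "gripper_force": force on a finger pad.
Only numpy, scipy, OpenCV 4.12 (cv2) and the standard library are available. Lean on these libraries where they do the work, as an engineer would, in place of code of your own. Each camera call takes 0.05 s, during which the arm holds its last target. There are 200 camera calls.

## Working session

There is one attempt and no reset: what is moved stays moved. The work goes in short steps, each a Python script; the robot and the scene stay as the last script left them, time stands still between calls to the robot, and variables do not carry over. Pictures are saved under pics/ and viewed, at most 10 in all, crops included, and the job is handed in when it is done.

```bash
mkdir -p pics; ls
python3 - <<'E'
from plant import robot
import cv2,numpy as np,pickle
s=robot.sense();print(s,robot.nose_length)
for n in("side","top"):
    f=robot.grab_frame(n);pickle.dump(f,open(n+".pkl","wb"))
    cv2.imwrite(f"pics/{n}0.png",f["image"][:,:,::-1]);print(n,f["R"],f["t"],f["fx"],f["cx"],f["cy"],f["dist_coeffs"])
a=[cv2.imread(f"pics/{n}0.png") for n in("side","top")]
cv2.imwrite("pics/both0.png",cv2.resize(np.hstack(a),(800,300)))
E
```

```text
pics
{'t': 0.0, 'joint_pos': array([ 1.31106805,  0.46944218, -0.04860636,  1.53372531,  0.02414627,
        1.14099019, -0.08232044]), 'joint_velocities': array([ 0.00037627, -0.000173  , -0.00013339, -0.00024643, -0.00047303,
       -0.00011781, -0.00189295]), 'effort': array([-4.60821150e-05, -5.10305643e+01, -4.65114112e-02, -2.37716460e+01,
        1.07248031e-02,  7.53506290e-03, -9.11547062e-06]), 'tcp_pos': array([ 0.15430251, -0.6565354 ,  0.24124767]), 'tcp_rot': array([-3.13961799e+00,  1.10431036e-04,  2.30869771e-01]), 'wrist_force': array([-0.0161319 ,  0.23057725, -0.69428496]), 'torque': array([-0.02869645,  0.0051001 , -0.0199854 ]), 'gripper_force': 0.0, 'opening': 0.9999096544087186} 0.011
side [[ 0.97424701 -0.22469249 -0.01886936]
 [-0.15695308 -0.61568641 -0.77220203]
 [ 0.16189039  0.75527712 -0.63509682]] [-0.59272155  0.13996604  1.22559531] 419.64991266155187 255.50284812677242 191.90153931151838 [-0.0364498  0.         0.         0.         0.       ]
top [[ 0.06710039 -0.99773121  0.00547398]
 [-0.97494872 -0.06673233 -0.2121834 ]
 [ 0.21206729  0.00890074 -0.97721453]] [-0.10878341  0.59353594  1.41966677] 475.94895824674387 255.81942373635266 195.59795612053978 [-0.20284097  0.          0.          0.          0.        ]
```

View pics/side0.png

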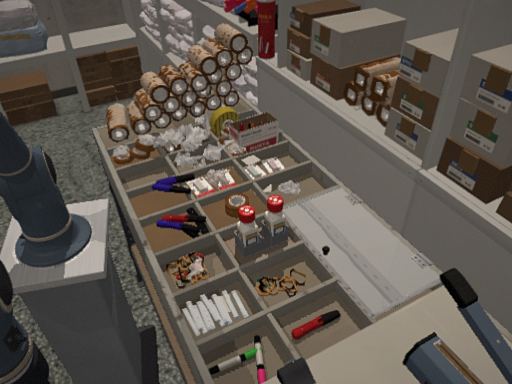

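View pics/top0.png

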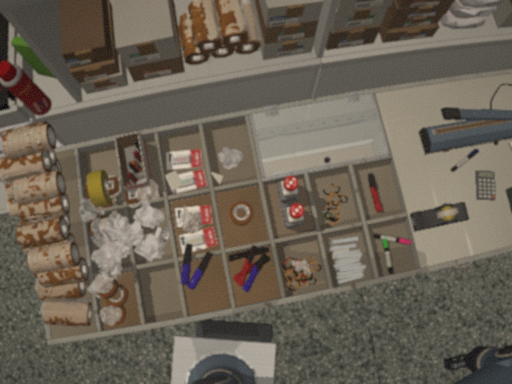

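```bash
cat > cam.py <<'E'
import cv2,numpy as np
def ray(f,uv):
    K=np.array([[f["fx"],0,f["cx"]],[0,f["fy"],f["cy"]],[0,0,1]])
    n=cv2.undistortPoints(np.array([[uv]],float),K,np.array(f["dist_coeffs"],float))[0,0]
    R=np.array(f["R"]);return -R.T@np.array(f["t"]),R.T@np.array([n[0],n[1],1])
def plane(f,uv,z):
    c,d=ray(f,uv);return c+d*(z-c[2])/d[2]
def tri(f,u,g,v):
    a,d=ray(f,u);b,e=ray(g,v)
    s=np.linalg.lstsq(np.array([d,-e]).T,b-a,rcond=None)[0]
    p,q=a+s[0]*d,b+s[1]*e;return (p+q)/2,np.linalg.norm(p-q)
def pt(f,uv):
    c,d=ray(f,uv);return c+d*f["range_z"][int(uv[1]),int(uv[0])]
E
python3 - <<'E'
import pickle,cv2,numpy as np
from cam import *
F={n:pickle.load(open(n+".pkl","rb")) for n in("side","top")}
roi={"side":(225,185,75,60),"top":(272,165,45,65)}
ims=[]
for n,f in F.items():
    x,y,w,h=roi[n];im=f["image"][y:y+h,x:x+w].astype(int)
    m=((im[:,:,0]>100)&(im[:,:,0]-im[:,:,1]>60)).astype(np.uint8)
    k,_,st,ce=cv2.connectedComponentsWithStats(m)
    for i in range(1,k):
        if st[i,4]>15:print(n,st[i]+[x,y,0,0,0],ce[i]+[x,y])
    c=cv2.resize(f["image"][y:y+h,x:x+w,::-1],None,fx=6,fy=6,interpolation=cv2.INTER_NEAREST);ims.append(cv2.copyMakeBorder(c,0,400-c.shape[0],0,0,0))
cv2.imwrite("pics/crop1.png",np.hstack(ims))
for n,uv in[("side",(246,208)),("side",(275,199)),("top",(291,184)),("top",(295,211)),("side",(235,206)),("top",(241,212))]:
    print(n,uv,pt(F[n],uv).round(4))
E
```

```text
side [225 185  10   4  22] [228.27272727 185.81818182]
side [267 195  16  11 128] [274.6796875 199.953125 ]
side [239 204  16  13 139] [246.17266187 210.14388489]
top [284 176  14  14 139] [290.38848921 182.51079137]
top [290 203  14  15 151] [296.32450331 210.04635762]
side (246, 208) [ 0.5449 -0.1802  0.1607]
side (275, 199) [ 0.6265 -0.1627  0.1595]
top (291, 184) [ 0.6203 -0.1697  0.1608]
top (295, 211) [ 0.541  -0.1856  0.1595]
side (235, 206) [ 0.5363 -0.0473  0.056 ]
top (241, 212) [ 0.5531 -0.0243  0.0163]
```

View pics/crop1.png

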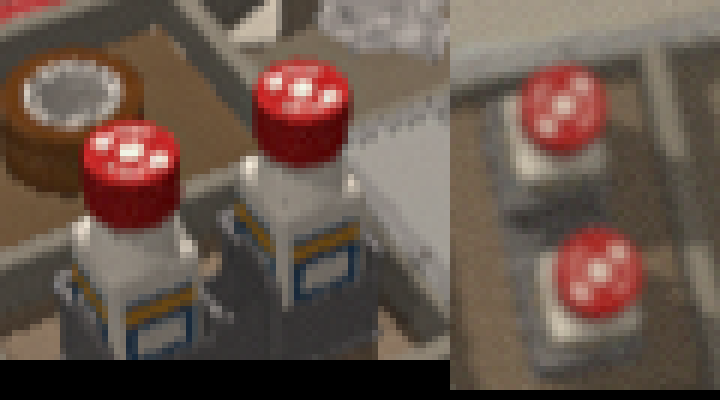

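The crop shows a white label square at the centre of each cap top: side (246.3,209.8) and (274.8,199.5), top (296.5,209.7) and (290.7,182.0). Triangulating these next.

Run:
```python
import pickle,numpy as np
from cam import *
from plant import robot
S,T=[pickle.load(open(n+".pkl","rb")) for n in("side","top")]
P=[]
for u,v in[((246.3,209.8),(296.5,209.7)),((274.8,199.5),(290.7,182.0))]:
    p,e=tri(S,u,T,v);P.append(p);print(p.round(4),e, plane(S,u,p[2]).round(4),plane(T,v,p[2]).round(4))
d=P[1]-P[0];th=np.arctan2(d[1],d[0]);print(np.linalg.norm(d),th)
# feasibility of start yaw & twist, tool y perpendicular to row
for P_ in P:
  for k in(0,np.pi,-np.pi):
    for dz in(0,.1):
      for tw in(0,1.31):
        q=robot.inverse_kinematics(P_+[0,0,dz-.014],[np.pi,0,th+k+tw]);print(k,dz,tw,None if q is None else q.round(2))
```

```text
[ 0.5441 -0.1894  0.1629] 0.000642198991141396 [ 0.5438 -0.1895  0.1629] [ 0.5445 -0.1894  0.1629]
[ 0.625  -0.1684  0.163 ] 0.0012110353535697144 [ 0.6244 -0.1685  0.163 ] [ 0.6257 -0.1684  0.163 ]
0.0836037149888043 0.2548550323028517
0 0 0 [ 0.55  0.44 -0.38  1.85  0.2   0.89 -1.24]
0 0 1.31 [ 0.71  0.48 -0.6   1.84  0.33  0.92 -0.04]
0 0.1 0 [ 0.59  0.33 -0.41  1.75  0.15  1.09 -1.19]
0 0.1 1.31 [ 0.74  0.37 -0.62  1.74  0.24  1.11  0.04]
3.141592653589793 0 0 [ 1.07  0.72 -1.18  1.82  0.74  1.12  1.45]
3.141592653589793 0 1.31 [-0.5   0.65  1.11  1.91 -0.69  1.03 -2.23]
3.141592653589793 0.1 0 [ 1.09  0.56 -1.17  1.72  0.55  1.23  1.6 ]
3.141592653589793 0.1 1.31 [-0.54  0.49  1.12  1.81 -0.48  1.15 -2.41]
-3.141592653589793 0 0 [ 1.07  0.72 -1.18  1.82  0.74  1.12  1.45]
-3.141592653589793 0 1.31 [-0.5   0.65  1.11  1.91 -0.69  1.03 -2.23]
-3.141592653589793 0.1 0 [ 1.09  0.56 -1.17  1.72  0.55  1.23  1.6 ]
-3.141592653589793 0.1 1.31 [-0.54  0.49  1.12  1.81 -0.48  1.15 -2.41]
0 0 0 [ 0.48  0.54 -0.4   1.68  0.25  0.97 -1.32]
0 0 1.31 [ 0.64  0.6  -0.63  1.67  0.4   1.01 -0.14]
0 0.1 0 [ 0.5   0.45 -0.43  1.58  0.2   1.15 -1.29]
0 0.1 1.31 [ 0.66  0.5  -0.66  1.57  0.32  1.19 -0.07]
3.141592653589793 0 0 [ 0.93  0.83 -1.18  1.65  0.81  1.23  1.39]
3.141592653589793 0 1.31 [-0.5   0.78  1.11  1.74 -0.77  1.13 -2.29]
3.141592653589793 0.1 0 [ 0.93  0.7  -1.18  1.55  0.66  1.34  1.5 ]
3.141592653589793 0.1 1.31 [-0.51  0.64  1.11  1.64 -0.6   1.25 -2.42]
-3.141592653589793 0 0 [ 0.93  0.83 -1.18  1.65  0.81  1.23  1.39]
-3.141592653589793 0 1.31 [-0.5   0.78  1.11  1.74 -0.77  1.13 -2.29]
-3.141592653589793 0.1 0 [ 0.93  0.7  -1.18  1.55  0.66  1.34  1.5 ]
-3.141592653589793 0.1 1.31 [-0.51  0.64  1.11  1.64 -0.6   1.25 -2.42]
```

```bash
cat > go.py <<'E'
import numpy as np
from plant import robot
A=np.array([.5441,-.1894]);B=np.array([.6250,-.1684]);TH=.2549;ZG=.143
def rep(l):
    s=robot.sense();print(l,"t%.2f"%s["t"],s["tcp_pos"].round(4),s["tcp_rot"].round(3),"F",s["wrist_force"].round(2),"M",s["torque"].round(2),"op %.3f"%s["opening"],"gf %.1f"%s["gripper_force"]);return s
def mean_f(n=10):
    v=[]
    for _ in range(n): v.append(robot.sense()["wrist_force"]);robot.sleep(.02)
    return np.mean(v,0)
def grasp(c,strength=40):
    robot.goto([*c,ZG+.12],[np.pi,0,TH]);rep("above");f0=mean_f()
    hit=robot.move_straight([*c,ZG],vel=.1,contact_N=6);rep("down hit=%s"%hit)
    if hit: raise SystemExit("contact")
    robot.grip(0,strength);robot.sleep(.2);rep("grip");return f0
def lift(c,f0):
    robot.move_straight([*c,ZG+.015],vel=.04);robot.sleep(.4);rep("lifted");print("weight",(mean_f()-f0).round(2))
    robot.move_straight([*c,ZG],vel=.03);robot.sleep(.2);rep("set down")
E
python3 - <<'E'
from go import *
f0=grasp(A);lift(A,f0)
f=robot.grab_frame("side");import cv2;cv2.imwrite("pics/g.png",cv2.resize(f["image"][130:270,180:340,::-1],None,fx=4,fy=4))
E
```

```text
above t2.28 [ 0.5438 -0.1909  0.2629] [3.141 0.    0.253] F [-0.82 -0.08 -0.04] M [0.   0.   0.01] op 0.999 gf 0.0
down hit=False t3.80 [ 0.5446 -0.1895  0.1437] [ 3.141e+00 -1.000e-03  2.550e-01] F [ 0.16 -0.16 -0.79] M [ 0.02  0.   -0.01] op 0.999 gf 0.0
grip t4.47 [ 0.5443 -0.1893  0.1434] [ 3.141e+00 -1.000e-03  2.550e-01] F [-0.69  0.66  4.51] M [0.23 0.17 0.03] op 0.478 gf 42.2
lifted t5.40 [ 0.5441 -0.1894  0.1579] [-3.141  0.     0.255] F [-0.53  0.03 -0.58] M [ 0.    0.01 -0.01] op 0.482 gf 41.8
weight [-0.08  0.01 -1.07]
set down t6.42 [ 0.5443 -0.1894  0.1434] [ 3.141e+00 -1.000e-03  2.550e-01] F [-1.21  0.65  3.47] M [0.18 0.24 0.01] op 0.477 gf 42.3
```

View pics/g.png

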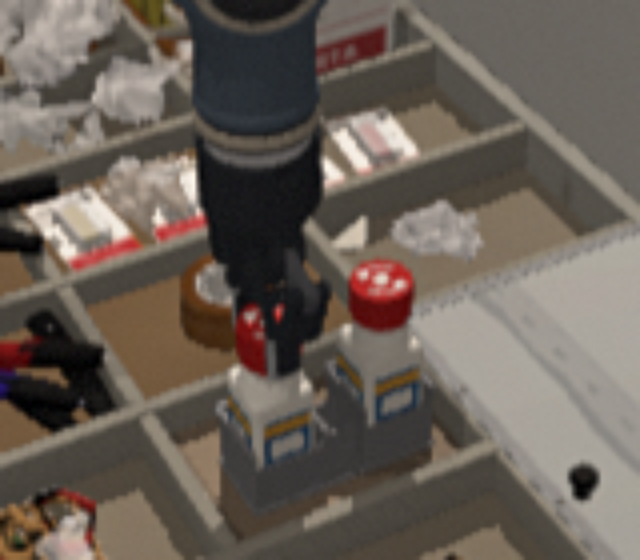

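The picture shows the near cap gripped squarely at crop (270,335) with its bottle in its pocket. The 1.07 N weight says nearly empty, so I'll check the other bottle.

Run:
```python
from go import *
robot.grip(1.0);rep("open")
robot.move_straight([*A,ZG+.12],vel=.15)
f0=grasp(B,60);lift(B,f0)
f=robot.grab_frame("side");import cv2;cv2.imwrite("pics/g2.png",cv2.resize(f["image"][130:270,180:340,::-1],None,fx=4,fy=4))
```

```text
open t6.97 [ 0.544  -0.1894  0.1428] [-3.141  0.     0.255] F [ 0.22  0.35 -0.67] M [ 0.02 -0.02  0.  ] op 1.004 gf 0.0
above t8.35 [ 0.6251 -0.1674  0.261 ] [-3.139e+00  3.000e-03  2.570e-01] F [-0.12  0.55  0.01] M [-0.02  0.04 -0.01] op 0.998 gf 0.0
down hit=False t9.87 [ 0.6255 -0.1685  0.1438] [ 3.141e+00 -1.000e-03  2.550e-01] F [ 1.08 -0.72  0.83] M [ 0.01 -0.05  0.02] op 0.998 gf 0.0
grip t10.54 [ 0.6253 -0.1681  0.1435] [ 3.142e+00 -1.000e-03  2.550e-01] F [-0.97  1.1   4.06] M [ 0.29  0.19 -0.  ] op 0.479 gf 60.3
lifted t11.47 [ 0.6249 -0.1684  0.1579] [-3.141  0.     0.255] F [ 0.07  0.5  -3.52] M [-0.   -0.01  0.01] op 0.477 gf 61.1
weight [-0.08  0.49 -3.36]
set down t12.48 [ 0.6253 -0.1683  0.1436] [ 3.141e+00 -1.000e-03  2.550e-01] F [-0.61  0.93  3.11] M [0.19 0.38 0.04] op 0.476 gf 61.8
```

View pics/g2.png

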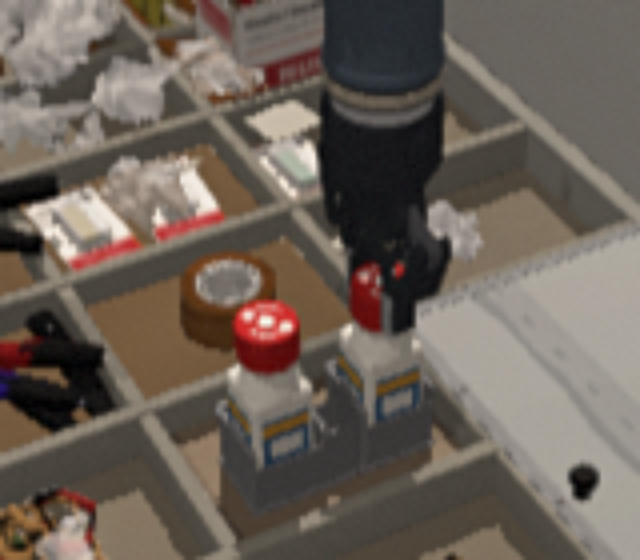

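Weighing gives 3.36 N, so this bottle is the full one. The image shows cap A back in place at crop (267,335). Now pressing.

Run:
```python
from go import *
robot.grip(0,100);s=rep("grip");z0=s["tcp_pos"][2]
z=ZG
while z>ZG-.012:
    z-=.001
    robot.move_straight([*B,z],vel=.02);robot.sleep(.15);s=rep("z%.4f"%z)
    if s["wrist_force"][2]>24: break
print("pressed",z0-s["tcp_pos"][2])
```

```text
grip t12.75 [ 0.6253 -0.1684  0.1434] [ 3.141e+00 -1.000e-03  2.550e-01] F [-2.32  0.82  4.37] M [0.21 0.42 0.03] op 0.466 gf 100.0
z0.1420 t13.15 [ 0.6253 -0.1683  0.1425] [ 3.141e+00 -1.000e-03  2.550e-01] F [-1.85  0.16  6.15] M [0.25 0.46 0.06] op 0.465 gf 100.1
z0.1410 t13.55 [ 0.6254 -0.1683  0.1418] [ 3.141e+00 -1.000e-03  2.550e-01] F [-1.18  1.56  6.19] M [0.25 0.47 0.02] op 0.465 gf 100.2
z0.1400 t13.95 [ 0.6255 -0.1683  0.141 ] [ 3.141e+00 -1.000e-03  2.550e-01] F [-1.85  2.12  8.74] M [ 0.27  0.54 -0.01] op 0.464 gf 100.3
z0.1390 t14.35 [ 0.6256 -0.1683  0.1402] [ 3.141e+00 -1.000e-03  2.550e-01] F [-2.57  1.3   8.65] M [ 0.24  0.58 -0.01] op 0.467 gf 100.4
z0.1380 t14.75 [ 0.6257 -0.1682  0.1395] [ 3.141e+00 -2.000e-03  2.550e-01] F [-3.37  1.52 10.23] M [0.29 0.62 0.01] op 0.468 gf 100.5
z0.1370 t15.15 [ 0.6258 -0.1681  0.1388] [ 3.141e+00 -2.000e-03  2.550e-01] F [-3.65  1.46 10.57] M [ 0.35  0.73 -0.03] op 0.463 gf 101.1
z0.1360 t15.55 [ 0.6263 -0.1681  0.1388] [ 3.14e+00 -3.00e-03  2.55e-01] F [-3.69  1.28 15.21] M [0.39 0.95 0.04] op 0.465 gf 101.6
z0.1350 t15.95 [ 0.6268 -0.168   0.1388] [ 3.14  -0.004  0.255] F [-5.21  1.62 19.47] M [ 0.43  1.17 -0.04] op 0.467 gf 102.0
z0.1340 t16.35 [ 0.6273 -0.1679  0.1389] [ 3.139 -0.005  0.255] F [-5.15  2.09 23.71] M [ 0.44  1.28 -0.01] op 0.465 gf 102.5
z0.1330 t16.75 [ 0.6278 -0.168   0.1389] [ 3.138 -0.006  0.255] F [-7.12  1.68 27.46] M [0.58 1.53 0.01] op 0.468 gf 103.0
pressed 0.004552124434505478
```

End of travel is reached. I'll ease off to about 16 N and twist.

Run:
```python
from go import *
robot.move_straight([*B,.1355],vel=.02);rep("ease")
for d in(12,25,38,50,63,76):
    robot.goto([*B,.1355],[np.pi,0,TH+np.radians(d)]);robot.sleep(.1);rep(d)
```

```text
ease t17.02 [ 0.6265 -0.1681  0.1388] [ 3.14  -0.004  0.255] F [-4.25  2.16 17.75] M [ 0.45  1.06 -0.05] op 0.465 gf 101.5
12 t17.42 [ 0.6267 -0.1684  0.1386] [ 3.139e+00 -3.000e-03  4.650e-01] F [-3.86  0.38 15.48] M [0.25 0.87 0.06] op 0.469 gf 101.4
25 t17.82 [ 0.6269 -0.1683  0.1385] [ 3.138e+00 -3.000e-03  6.920e-01] F [-3.75  1.32 15.16] M [0.29 0.7  0.04] op 0.467 gf 101.4
38 t18.23 [ 0.6271 -0.1683  0.1384] [ 3.137e+00 -3.000e-03  9.190e-01] F [-2.07  1.64 14.77] M [0.18 0.47 0.1 ] op 0.466 gf 101.3
50 t18.62 [ 0.6273 -0.1684  0.1384] [ 3.136e+00 -2.000e-03  1.128e+00] F [-1.86  1.77 14.32] M [0.2  0.4  0.07] op 0.467 gf 101.2
63 t19.03 [ 0.6276 -0.1684  0.1384] [ 3.135e+00 -1.000e-03  1.355e+00] F [-1.29  1.23 13.32] M [0.07 0.15 0.07] op 0.464 gf 101.2
76 t19.44 [ 0.6279 -0.1686  0.1385] [3.134e+00 1.000e-03 1.581e+00] F [-0.46  0.13 13.28] M [0.07 0.03 0.07] op 0.465 gf 101.1
```

Run:
```python
from go import *
for z in(.143,.148,.153):
    robot.move_straight([*B,z],vel=.03);robot.sleep(.2);rep(z)
f=mean_f();print(f)
```

```text
0.143 t20.04 [ 0.6256 -0.1687  0.1432] [3.14  0.    1.581] F [2.76 0.24 4.78] M [-0.06 -0.47 -0.02] op 0.466 gf 100.3
0.148 t20.56 [ 0.6243 -0.1685  0.1472] [-3.14  -0.     1.581] F [ 1.38  0.31 -0.47] M [-0.01 -0.08 -0.03] op 0.467 gf 100.6
0.153 t21.07 [ 0.6252 -0.1684  0.1532] [3.141 0.    1.581] F [ 0.6  -0.61 -0.42] M [-0.07 -0.16 -0.02] op 0.469 gf 100.6
[ 0.689772   -0.35198845  0.32889816]
```

The force reads only about the cap's own weight, so the bottle isn't coming along and I can lift the cap off.

Run:
```python
from go import *
import cv2
robot.move_straight([*B,.173],vel=.04);rep("a")
robot.move_straight([*B,.218],vel=.08);robot.sleep(.5);rep("up")
f=robot.grab_frame("side");cv2.imwrite("pics/g3.png",cv2.resize(f["image"][130:270,180:340,::-1],None,fx=4,fy=4))
```

```text
a t21.89 [ 0.6249 -0.1684  0.1731] [-3.141  0.     1.581] F [-0.12  0.3  -0.84] M [-0.07 -0.01  0.01] op 0.467 gf 100.6
up t23.11 [ 0.625  -0.1684  0.2179] [-3.141 -0.     1.581] F [ 0.46 -0.37  0.43] M [-0.03  0.05  0.02] op 0.464 gf 100.6
```

View pics/g3.png

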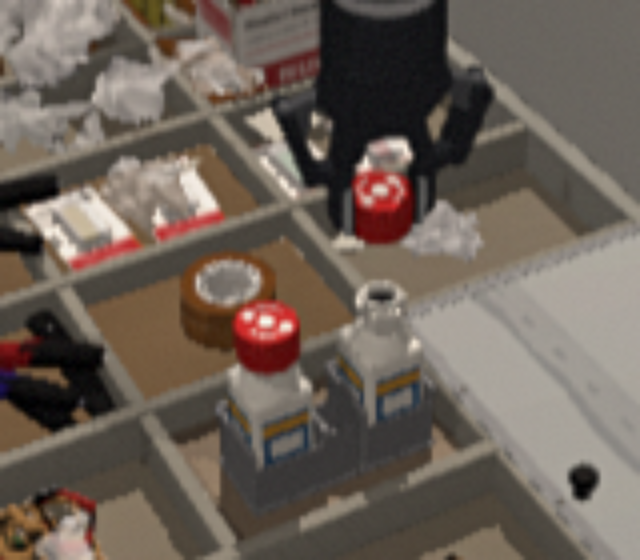

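The cap is in the fingers, upright, at crop (382,207). Its open bottle stands in the pocket with the neck at (380,300), and the other cap is shut at (267,335).

```bash
python3 -c "
from plant import robot
print(robot.close_job())"
```

```text
the job is handed in; nothing more can be done
None
```

The full bottle was the one farther from the robot (lifting it read 3.4 N, against 1.1 N for the other); I opened it, its cap is held upright about 7.5 cm above its shut height with the bottle still in its pocket, the other bottle is shut, and the job is handed in with no verdict returned.

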